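# Pack the weld nuts and drop the carrier's latch bar

### The arm

A 7-joint arm with a two-finger parallel gripper is mounted at the origin on the work surface. World frame = base frame: x ahead of the robot, y to its left, z up, the work surface at z = 0. Lengths are in m, angles in degrees, forces in N, time in s.
With the tool pointing down it reaches from about 0.425 to 0.875 m from the base axis. Payload 4.7 kg.
Tool frame: the origin (TCP) lies at the centre of the arm's flange, where the gripper is bolted on; the fingertips stand 173 mm ahead of it and the grasp point (between the pads) lies 155 mm ahead of it; z points along the fingers, x is the direction in which the jaws open and shut, and the axes are right-handed (so a half turn about z gives the same grasp; the last joint's range is limited). The gripper opens to 85 mm and grips with 20 to 120 N. Pads are 22 mm wide; open, the fingers measure 114 mm over their backs; the gripper's body (76 mm by 85 mm) begins 54 mm behind the grasp point. The pads swing forward as they close: fully open they stand 13 mm farther back than shut.
Start: joints at [74.433, 18.392, -4.016, 83.108, 1.295, 78.541, -3.26], TCP at [0.183, -0.624, 0.405] pointing down, gripper open.
Joint ranges: [-163.93, 163.93], [-17.29, 119.83], [-79.2, 71.16], [3.27, 140.29], [-89.18, 269.18], [5.43, 117.66], [-154.24, 154.24]. Speed limits (degrees/s): [147.25, 147.25, 180, 180, 180, 180, 180].

### API

Orientations are given as a 3x3 rotation matrix whose columns are the frame's x, y, z axes.
In Python, from station import get_obs, get_image, job_done gives the robot as it stands.
- The arm moves only by the tool arm_command, never from a script. Its argument "targets" is a list of rows, each a list of 7 numbers: the shift along the world's x, y, z in mm, then the turn, a rotation vector about the world's x, y, z in rad, then the opening, from 0 (shut) to 1 (fully open). A call has 1 to 12 rows; each row shifts and turns the pose as measured when the row begins; what a row does not reach is not made up. A row lasts 1/10 s, in which the tool goes at most 50 mm and 8.59 degrees, less where a joint would pass 70% of its speed; a pose out of reach is approached as far as the arm can. A call with a gripper value outside its range is refused whole. The fingers move at their own pace and stop on an object; "newtons" is the grip in N (left out, the last holds). Time passes only in rows, so rows that do not move let the fingers close. It gives the time, the measured TCP pose, the force and the opening at its end, in the units of the state.
- get_obs(): the state, without advancing time (a new reading comes with each control period).
- get_image(name): name is "scene" or "top" or "wrist"; returns a dict with "pixels" (384x512x3 uint8, red, green, blue), "K" (3x3 intrinsics, pixels), "dist" ([k1, k2, p1, p2, k3] as OpenCV has them; the pictures are not rectified), "R" (3x3) and "t" (3): a world point X has camera coordinates R X + t; the wrist camera has in their place "hand_eye" (4x4, takes a point from camera to tool coordinates, whose origin is the TCP and whose axes are the tool frame's). Camera axes: x right, y down, z forward; pixel columns grow to the right and rows downward; lengths in m; the calibration is good to about 2 mm. A picture is of the moment at which its call begins: read the wrist's pose just before it. There is no depth.
- job_done(): hands the job in, once; it reports no verdict.
The state is a dict: "time_s": time; "q": joint angles; "qvel": joint speeds; "effort": joint torques, N m; "tcp_pos": TCP position; "tcp_rot": TCP orientation; "contact_force": force on the tool from outside, world axes, zero at the start; "ft_torque": the same for the moment, N m; "grip_width": opening from 0.0 (shut) to 1.0 (fully open).
Only numpy, scipy, OpenCV 4.12 (cv2) and the standard library are available. Lean on these libraries where they do the work, as an engineer would, in place of code of your own. Each camera call takes 0.05 s, during which the arm holds its last target. There are 200 camera calls.

### The job

Pack the two loose large hex nuts into the front row of the nut carrier, flat on its floor and with their flats touching the three nuts of the back row and each other. Then, without disturbing the other things on the bench, lift the latch bar's nose over the keeper's front horn, swing the bar shut across the open front and let it drop fully into the keeper's notch.

Things in the scene. Friction and masses are not known exactly. Their poses are not given: they have to be found in the camera images.
- tray: dark steel nut carrier fixed to the bench, open at its front. Origin: centre of the underside of the floor; x to its back wall, y to its left (pivot post), z up. Floor x -58 to +49, y -67 to +67 mm, its top 4 mm up. Back wall inner face x +45, 26 mm high. Side walls 20 mm high, inner faces y -61 and +61, only from x 0 to +48. Packed 3 + 2, all nuts point a corner at the back wall
- place_left (a point): on the tray floor: centre of the left place of the front row, tray x -13, y +20; the nut there nests between the left and middle back nuts, flats touching (front-row nuts lie beyond the side walls' front ends)
- place_right (a point): same for the right place, tray x -13, y -20, between the middle and right back nuts
- nut_a: heavy plain steel hex nut, 40 mm across flats (46.2 across corners, 23.1 mm side), 24 mm high, 22 mm bore, 0.18 kg. Origin: centre of its underside. z up; its own x axis points at a corner, its own y axis is normal to a flat (flat normals at own angles 30, 90, 150.. deg). One of the three nuts already packed in the tray's back row (left, y +40)
- nut_b: heavy plain steel hex nut, 40 mm across flats (46.2 across corners, 23.1 mm side), 24 mm high, 22 mm bore, 0.18 kg. Origin: centre of its underside. z up; its own x axis points at a corner, its own y axis is normal to a flat (flat normals at own angles 30, 90, 150.. deg). One of the three nuts already packed in the tray's back row (middle)
- nut_c: heavy plain steel hex nut, 40 mm across flats (46.2 across corners, 23.1 mm side), 24 mm high, 22 mm bore, 0.18 kg. Origin: centre of its underside. z up; its own x axis points at a corner, its own y axis is normal to a flat (flat normals at own angles 30, 90, 150.. deg). One of the three nuts already packed in the tray's back row (right, y -40)
- nut_d: heavy plain steel hex nut, 40 mm across flats (46.2 across corners, 23.1 mm side), 24 mm high, 22 mm bore, 0.18 kg. Origin: centre of its underside. z up; its own x axis points at a corner, its own y axis is normal to a flat (flat normals at own angles 30, 90, 150.. deg). Lies loose on the bench; to be packed in either place of the front row
- nut_e: heavy plain steel hex nut, 40 mm across flats (46.2 across corners, 23.1 mm side), 24 mm high, 22 mm bore, 0.18 kg. Origin: centre of its underside. z up; its own x axis points at a corner, its own y axis is normal to a flat (flat normals at own angles 30, 90, 150.. deg). Lies loose on the bench; to be packed in either place of the front row
- latch_swing (a joint): swivel of the latch bar about the vertical post (rad): 0 = closed (stop), bar along the tray's open front; grows to 1.1 (stop) as the nose swings forward (tray -x), away from the keeper. Light friction (0.02 N m), stays where left. From about 0.14 to 0.025 the horn blocks the lowered bar
- latch_bar (a joint): tip of the latch bar on the swivel's pin (rad): 0 = level, where gravity puts it; grows to 0.30 (stop) as the nose rises. The nose clears the horn above about 0.12. Nose-heavy: about 1.5 to 2.5 N down on the thumb pan lifts the nose
- pivot (a point): crossing of the swivel axis and the bar's pin, on a post at tray x -44, y +80, 25 mm above the bench. Post foot 30 mm square; post with swivel 43 mm high
- pan (a point): centre of the upper face of the thumb pan on the bar's tail: plate 44 x 44 mm, 61 mm from the pivot opposite the nose, 46 mm above the bench (21 above the pin) when level; lips 12 mm high, 4 mm thick on its two sides, 36 mm clear between. Pressing it raises the nose; pushing a lip turns the swivel. Own y points away from the pivot, x across (tray axes when closed)
- nose (a point): point on the underside of the bar 160 mm from the pivot, the part that drops in the keeper; 18 mm above the bench when level. The bar is plain steel, 10 mm wide, 14 mm high, and reaches 184 mm from the pivot to its tip
- keeper_notch (a point): where the bar's underside lies in the keeper's notch: tray x -44, y -80, 18 mm above the bench. Keeper, 24 mm long in y: front horn tray x -61 to -53, 36 mm high; rear stop x -36 to -28, 52 mm high; notch between them open at the top
- small_nut: smaller steel hex nut, 30 mm across flats, 15 mm high, does not belong in the tray; leave it. Origin: centre of underside
- tube_end: offcut of dark square steel tube lying on its side, 50 (own x) x 40 x 40 mm; leave it. Origin: centre of underside
- flat_bar: dark steel flat bar offcut, 90 (own x) x 20 x 12 mm high; leave it. Origin: centre of underside
- angle_end: dark steel angle offcut, 70 (own x) x 30 mm base, with an upright flange 30 mm high along its own -y edge; leave it. Origin: centre of underside
- tape: tape measure standing on edge, 76 (own x) x 38 x 58 mm high; leave it. Origin: centre of underside
- wrench: open-ended wrench lying along its own x, 180 mm long; leave it. Origin: centre of its underside
- spray_can: spray can, 60 mm across, 150 mm high; leave it. Origin: centre of underside
Not all that is in view belongs to the job. Leave any blue look-alike of the nut_c alone.

How it is judged:
By the outcome, as a careful person would: the job done as asked, in the order asked, and still so for the second after the job is handed in, with the robot touching nothing.
It also fails if it takes over 72 s, if anything falls off the work surface, if the arm or the gripper's body presses on something with over 40 N, if the wrist force passes 120 N, or if a joint passes its speed limit or range.

## Working session

There is one attempt and no reset: what is moved stays moved. The work goes in short steps, Python scripts to look and compute and a tool call to move; the robot and the scene stay as the last step left them, time stands still between calls to the robot, and variables do not carry over. Pictures are saved under pics/ and viewed, about 8 in all and at most 12, crops included, and the job is handed in when it is done.

Besides the shell and the picture viewer there is one more tool, called after ">>>" as name(argument=value, ...), one argument or row to a line, values as JSON. arm_command: Moves the arm, as the interface text tells. Its arguments: {"type":"object","properties":{"targets":{"type":"array"},"newtons":{"type":"number"}},"required":["targets"]}

```bash
mkdir -p pics; ls
cat > h.py <<'E'
import numpy as np, cv2, pickle
from station import get_obs, get_image
def snap(name,tag):
    o=get_obs(); im=get_image(name)
    if name=="wrist":
        H=np.array(im["hand_eye"]); R0=np.array(o["tcp_rot"]); t0=np.array(o["tcp_pos"])
        Rc=R0@H[:3,:3]; c=R0@H[:3,3]+t0
        im["R"]=Rc.T; im["t"]=-Rc.T@c
    pickle.dump(im,open(f"pics/{tag}.pkl","wb"))
    cv2.imwrite(f"pics/{tag}.png",cv2.cvtColor(im["pixels"],cv2.COLOR_RGB2BGR)); return im
def load(tag): return pickle.load(open(f"pics/{tag}.pkl","rb"))
def ray(im,uv):
    p=cv2.undistortPoints(np.array([[uv]],float),np.array(im["K"]),np.array(im["dist"]))[0,0]
    R=np.array(im["R"]);c=-R.T@np.array(im["t"]); return c,R.T@np.array([p[0],p[1],1.])
def onz(im,uv,z):
    c,d=ray(im,uv); return c+d*(z-c[2])/d[2]
def proj(im,X):
    R=np.array(im["R"]);return cv2.projectPoints(np.atleast_2d(np.array(X,float)),cv2.Rodrigues(R)[0],np.array(im["t"],float),np.array(im["K"]),np.array(im["dist"]))[0][:,0]
def tri(ims,uvs):
    A=np.zeros((3,3));b=np.zeros(3)
    for im,uv in zip(ims,uvs):
        c,d=ray(im,uv);d/=np.linalg.norm(d);P=np.eye(3)-np.outer(d,d);A+=P;b+=P@c
    return np.linalg.solve(A,b)
E
python3 - <<'E'
from h import *
a=snap("top","top0");b=snap("scene","scene0")
for n,i in(("top",a),("scene",b)):
    R=np.array(i["R"]);print(n,-R.T@np.array(i["t"]),R[2],i["K"][0][0])
cv2.imwrite("pics/both.png",cv2.resize(cv2.imread("pics/top0.png"),(800,600),interpolation=cv2.INTER_CUBIC))
cv2.imwrite("pics/sc.png",cv2.resize(cv2.imread("pics/scene0.png"),(800,600),interpolation=cv2.INTER_CUBIC))
print(get_obs())
E
```

```text
pics
top [ 0.35624278 -0.03407579  1.19613067] [ 0.2047664   0.00127967 -0.97881004] 402.3543538467467
scene [ 0.89928924 -0.53536123  1.01857903] [-0.27316648  0.42851454 -0.86125221] 468.33009555019567
{'time_s': 0.1, 'q': array([74.43226054, 18.43634861, -4.01459522, 83.16927142,  1.29628056,
       78.53898457, -3.26002679]), 'qvel': array([-0.00528926, -0.12031052,  0.04758574, -0.06912292, -0.03200152,
        0.09085593, -0.11014642]), 'effort': array([-8.28219181e-04, -4.94876754e+01, -3.84365581e-01, -3.15212631e+01,
        1.29961269e-02,  7.40161777e-03,  3.25075314e-05]), 'tcp_pos': array([ 0.18316253, -0.62347325,  0.40370315]), 'tcp_rot': array([[ 2.81950868e-01, -9.59428654e-01, -6.05114673e-04],
       [-9.59427279e-01, -2.81951491e-01,  1.62868351e-03],
       [-1.73321861e-03,  1.21354796e-04, -9.99998491e-01]]), 'contact_force': array([-0.43666988,  0.04438305,  0.01360578]), 'ft_torque': array([ 0.05582775, -0.06397981,  0.03029983]), 'grip_width': 0.9975768237868663}
```

View pics/both.png

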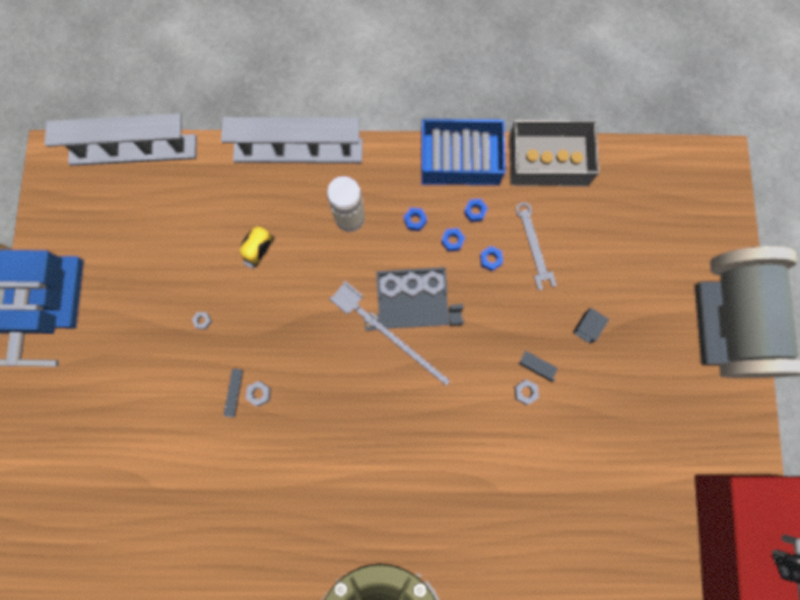

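View pics/sc.png

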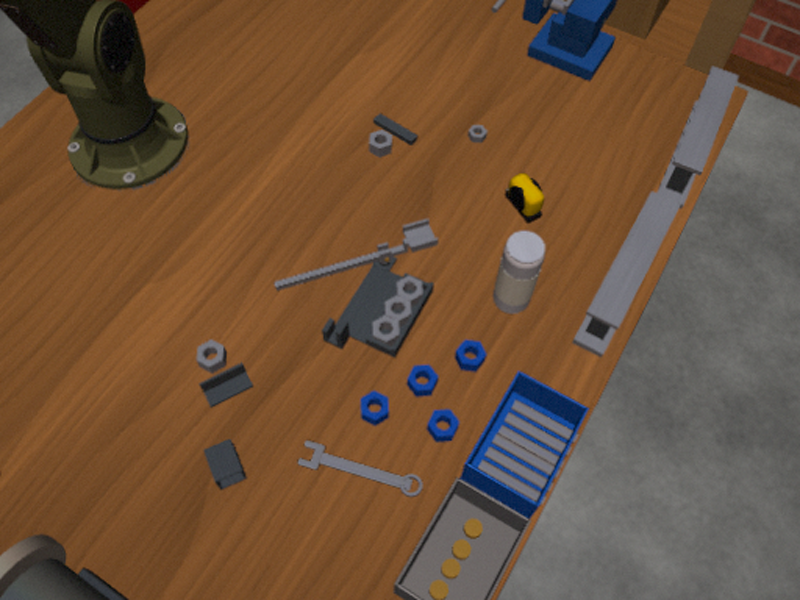

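Top view: the loose nuts are at (258,393) and (527,392), the tray at about (412,300) with the back row at (391,285), (412,284) and (433,282). The bar runs from the pan at (346,297) to its tip at (446,381), so it is fully open.

Run:
```python
from h import *
t=load("top0");s=load("scene0")
P={"nutL":((258,393),(380,142)),"nutR":((527,392),(210,354)),"nutA":((391,285),(410,287)),"nutB":((412,284),(398,307)),"nutC":((433,282),(386,328)),"tip":((446,381),(278,286)),"pan":((346,297),(420,235)),"keeper":((456,314),(336,332)),"post":((371,321),(385,257))}
f=lambda u:((u[0]+.5)*.64-.5,(u[1]+.5)*.64-.5)
for k,(a,b) in P.items(): print(k,tri([t,s],[f(a),f(b)]).round(4),onz(t,f(a),.024).round(4),onz(s,f(b),.024).round(4))
im=snap("wrist","w0");print(np.array(im["hand_eye"]).round(3),im["K"][0][0])
```

```text
nutL [0.412  0.2298 0.0186] [0.4117 0.2286 0.024 ] [0.4146 0.2258 0.024 ]
nutR [ 0.4182 -0.2685  0.023 ] [ 0.4177 -0.2687  0.024 ] [ 0.4191 -0.2683  0.024 ]
nutA [ 0.6176 -0.014   0.0324] [ 0.6183 -0.015   0.024 ] [ 0.6164 -0.0082  0.024 ]
nutB [ 0.62   -0.054   0.0312] [ 0.6206 -0.0551  0.024 ] [ 0.619  -0.0493  0.024 ]
nutC [ 0.6239 -0.0943  0.0309] [ 0.6248 -0.0953  0.024 ] [ 0.6225 -0.0906  0.024 ]
tip [ 0.4373 -0.1182  0.0266] [ 0.4369 -0.119   0.024 ] [ 0.4366 -0.1165  0.024 ]
pan [0.5885 0.068  0.0536] [0.5942 0.0703 0.024 ] [0.5792 0.0868 0.024 ]
keeper [ 0.5624 -0.1383  0.0282] [ 0.5631 -0.1387  0.024 ] [ 0.5609 -0.1366  0.024 ]
post [0.5499 0.0227 0.0172] [0.5483 0.0219 0.024 ] [0.5527 0.0194 0.024 ]
[[ 1.     0.     0.     0.   ]
 [-0.     0.959  0.282 -0.071]
 [-0.    -0.282  0.959  0.03 ]
 [ 0.     0.     0.     1.   ]] 345.38409175276047
```

>>> arm_command(
  targets=[
    [24,35,-7,0,0,0,1],
    [24,35,-7,0,0,0,1],
    [24,35,-7,0,0,0,1],
    [24,35,-7,0,0,0,1],
    [24,35,-7,0,0,0,1],
    [24,35,-7,0,0,0,1],
    [24,35,-7,0,0,0,1],
    [24,35,-7,0,0,0,1],
    [24,35,-7,0,0,0,1],
    [20,35,-7,0,0,0,1],
    [0,0,0,0,0,0,1],
  ],
)

```text
time_s: 1.25
tcp_pos: [0.4212, -0.2577, 0.328]
tcp_rot: [[0.277, -0.961, -0.004], [-0.961, -0.277, 0.002], [-0.003, 0.004, -1.0]]
contact_force: [-0.1, -0.3, 1.0]
grip_width: 1.005
```

Run:
```python
from h import *
o=get_obs();print(o["tcp_pos"],o["q"],o["time_s"])
im=snap("wrist","wR");print(proj(im,[.418,-.2685,.024]))
u,v=proj(im,[.418,-.2685,.024])[0].astype(int)
c=cv2.imread("pics/wR.png")[max(v-75,0):v+75,max(u-100,0):u+100];print(max(u-100,0),max(v-75,0));cv2.imwrite("pics/wRc.png",cv2.resize(c,None,fx=4,fy=4,interpolation=cv2.INTER_CUBIC))
```

```text
[ 0.42122908 -0.25769578  0.3279649 ] [ 50.18841603   3.69068509 -22.47871598 109.72936782   1.53616519
  67.15152994 -46.76912207] 1.25
[[263.94860578 182.84238584]]
163 107
```

View pics/wRc.png

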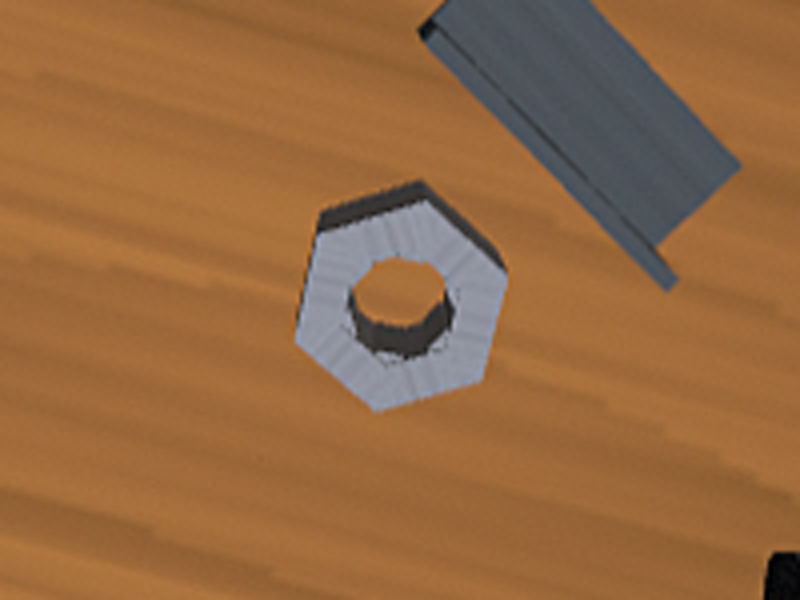

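```bash
cat >> h.py <<'E'
def cpx(pts,off,s): return (np.array(pts,float)+.5)/s-.5+np.array(off)
def hexfit(im,px,z=.024):
    P=np.array([onz(im,p,z) for p in px])[:,:2];c=P.mean(0);d=P-c
    a=np.degrees(np.arctan2(d[:,1],d[:,0]));r=np.hypot(*d.T)
    m=np.degrees(np.angle(np.mean(np.exp(6j*np.radians(a)))))/6
    return c.round(4),"corner ang mod60",m.round(2),"r mm",(r*1000).round(1)
E
python3 - <<'E'
from h import *
im=load("wR")
print(hexfit(im,cpx([(317,232),(428,200),(507,272),(483,380),(376,411),(296,342)],(163,107),4)))
E
```

```text
(array([ 0.4172, -0.2678]), 'corner ang mod60', np.float64(4.03), 'r mm', array([23.5, 23.1, 22.9, 23.4, 23.3, 23. ]))
```

>>> arm_command(
  targets=[
    [27,34,0,0,0,-0.034,1],
    [27,34,0,0,0,-0.034,1],
    [27,34,0,0,0,-0.034,1],
    [27,34,0,0,0,-0.034,1],
    [27,34,0,0,0,-0.034,1],
    [27,34,0,0,0,-0.034,1],
    [0,0,0,0,0,0,1],
  ],
)

```text
time_s: 2.0
tcp_pos: [0.5831, -0.061, 0.3284]
tcp_rot: [[0.044, -0.999, -0.006], [-0.999, -0.044, -0.003], [0.003, 0.006, -1.0]]
contact_force: [0.0, -0.1, -0.2]
grip_width: 1.004
```

Run:
```python
from h import *
o=get_obs();print(o["tcp_pos"],o["q"],o["time_s"])
im=snap("wrist","wT1");cv2.imwrite("pics/wT1b.png",cv2.resize(cv2.imread("pics/wT1.png"),(800,600),interpolation=cv2.INTER_CUBIC))
```

```text
[ 0.58314165 -0.0610377   0.32843744] [ 30.24274947  16.28319295 -31.62464455  97.04932441   9.22011901
  69.59621524 -91.13433606] 2.0
```

View pics/wT1b.png

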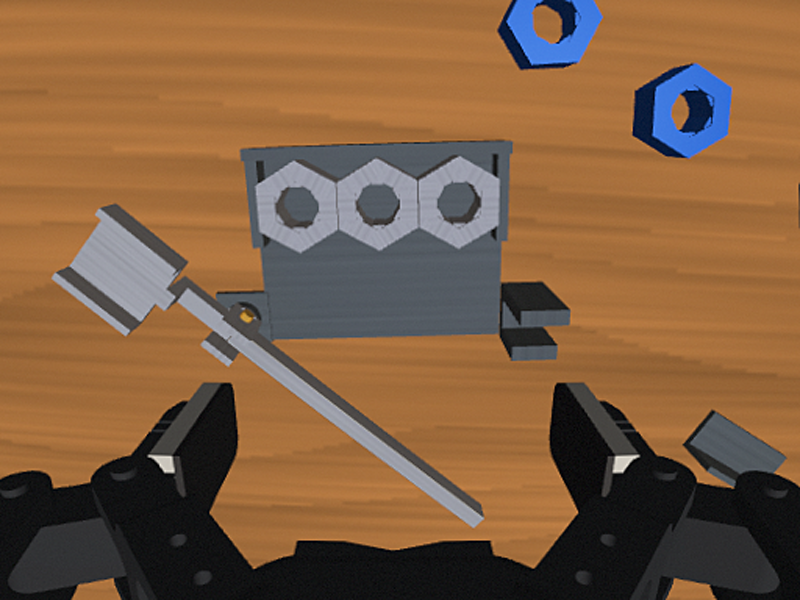

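Tray seen from above: nuts A, B and C have bores at (298,207), (378,205) and (460,203). The floor's front edge runs from (269,339) to (501,333), and the bar lies fully open with its pan near (120,268). Next is a second view, shifted toward the other nut.

>>> arm_command(
  targets=[
    [-10,45,0,0,0,0,1],
    [-10,45,0,0,0,0,1],
    [0,0,0,0,0,0,1],
  ],
)

```text
time_s: 2.35
tcp_pos: [0.5611, 0.0194, 0.327]
tcp_rot: [[0.029, -1.0, -0.01], [-1.0, -0.029, -0.009], [0.009, 0.011, -1.0]]
contact_force: [-0.1, 1.8, -0.8]
grip_width: 0.999
```

Run:
```python
from h import *
im=snap("wrist","wT2");cv2.imwrite("pics/wT2b.png",cv2.resize(cv2.imread("pics/wT2.png"),(800,600),interpolation=cv2.INTER_CUBIC))
```

```text
(no output)
```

View pics/wT2b.png

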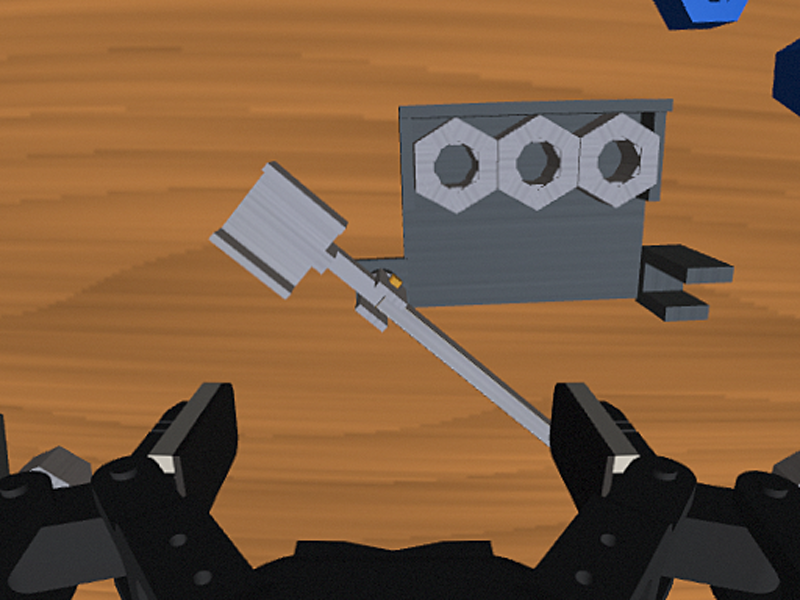

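>>> arm_command(
  targets=[
    [-26,34,0,0,0,0,1],
    [-26,34,0,0,0,0,1],
    [-26,34,0,0,0,0,1],
    [-26,34,0,0,0,0,1],
    [-26,34,0,0,0,0,1],
    [-16,25,0,0,0,0,1],
    [0,0,0,0,0,0,1],
  ],
)

```text
time_s: 3.1
tcp_pos: [0.4152, 0.1942, 0.3268]
tcp_rot: [[-0.007, -1.0, -0.007], [-1.0, 0.008, -0.022], [0.022, 0.007, -1.0]]
contact_force: [0.5, -0.5, 1.4]
grip_width: 0.997
```

Run:
```python
from h import *
o=get_obs();print(o["tcp_pos"],o["tcp_rot"],o["q"],o["time_s"])
im=snap("wrist","wL")
u,v=proj(im,[.413,.228,.024])[0].astype(int);print(u,v)
x0,y0=max(u-100,0),max(v-75,0)
c=cv2.imread("pics/wL.png")[y0:y0+150,x0:x0+200];print(x0,y0);cv2.imwrite("pics/wLc.png",cv2.resize(c,None,fx=4,fy=4,interpolation=cv2.INTER_CUBIC))
```

```text
[0.41518878 0.19416564 0.32675758] [[-0.00748478 -0.99994854 -0.00684774]
 [-0.9997375   0.00763114 -0.02160297]
 [ 0.02165412  0.00668425 -0.99974318]] [  15.88418853    0.12831746  -44.13714577  113.34132411    1.07585108
   67.50185402 -119.10651238] 3.1
201 178
101 103
```

View pics/wLc.png

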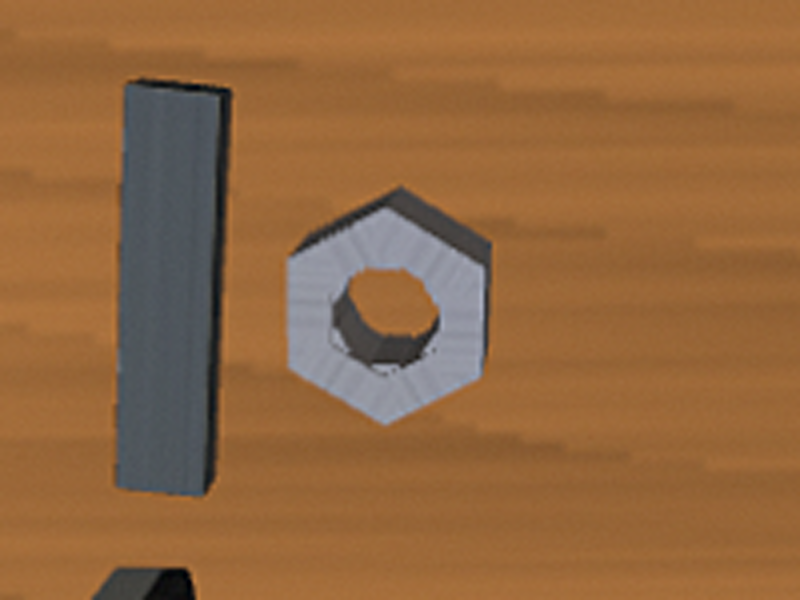

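The nut by the flat bar has crop corners (289,257), (387,207), (485,264), (481,377), (385,425) and (289,371). The flat bar is to its left, so I'll grip the 30° flats.

Run:
```python
from h import *
from scipy.optimize import least_squares
im=load("wL")
px=cpx([(289,257),(387,207),(485,264),(481,377),(385,425),(289,371)],(101,103),4)
print(hexfit(im,px))
f=lambda u:(np.array(u,float)+.5)*.64-.5
a,b=load("wT1"),load("wT2")
h=46.2/2
pts={"fl":((269,339),(406,306),(-58,67,4)),"fr":((501,333),(638,297),(-58,-67,4)),
"A0":((295,160),(457,117),(21.9+h,40,28)),"B0":((376,158),(541,115),(21.9+h,0,28)),"C0":((459,155),(620,113),(21.9+h,-40,28)),
"A3":((301,251),(457,213),(21.9-h,40,28)),"B3":((379,249),(538,210),(21.9-h,0,28)),"C3":((460,249),(618,207),(21.9-h,-40,28))}
for k,v in pts.items(): print(k,tri([a,b],[f(v[0]),f(v[1])]).round(4))
def T(p,X):
    c,s=np.cos(p[2]),np.sin(p[2]);return np.array([c*X[0]-s*X[1]+p[0],s*X[0]+c*X[1]+p[1],X[2]])
def res(p,d=True):
    r=[]
    for v in pts.values():
        X=T([p[0],p[1],p[2]],np.array(v[2])/1000)
        r+=[proj(a,X)[0]-f(v[0])+p[3:5],proj(b,X)[0]-f(v[1])+p[5:7]]
    return np.r_[np.ravel(r),p[3:]*.3]
s=least_squares(res,[.598,-.0557,.078,0,0,0,0]);p=s.x;print(p.round(4),"yaw",np.degrees(p[2]).round(2),res(p).reshape(-1,2).round(1).tolist())
for k,X in{"L":(-13,20,4),"R":(-13,-20,4),"pivot":(-44,80,25),"keeper":(-44,-80,18),"nb":(21.9,0,28)}.items(): print(k,T(p,np.array(X)/1000).round(4))
for n,u,v in(("lipU1",(110,205),(271,162)),("lipU2",(186,262),(346,222)),("lipL1",(53,272),(212,237)),("lipL2",(130,332),(289,296))): print(n,tri([a,b],[f(u),f(v)]).round(4))
```

```text
(array([0.4097, 0.2319]), 'corner ang mod60', np.float64(-3.23), 'r mm', array([23.1, 23.1, 23.5, 23. , 23.3, 23.5]))
fl [0.5361 0.0081 0.006 ]
fr [ 0.5441 -0.1274  0.0024]
A0 [ 0.6394 -0.0117  0.0286]
B0 [ 0.642  -0.0513  0.0313]
C0 [ 0.645  -0.0919  0.0261]
A3 [ 0.5935 -0.0145  0.0276]
B3 [ 0.5968 -0.0545  0.0304]
C3 [ 0.5993 -0.0953  0.0306]
[ 0.5972 -0.0543  0.0708  0.6857 -0.2882  1.0395 -0.3162] yaw 4.06 [[0.8, 0.1], [0.6, 1.0], [-1.4, 0.2], [-0.5, 0.4], [0.2, -0.1], [0.2, -0.2], [0.5, -0.5], [-0.5, -0.5], [-0.2, 0.1], [0.8, -0.4], [0.6, 0.6], [0.9, -0.2], [0.6, 0.5], [-0.1, -0.2], [-1.1, -0.9], [-1.6, 0.1], [0.2, -0.1], [0.3, -0.1]]
L [ 0.5828 -0.0352  0.004 ]
R [ 0.5856 -0.0751  0.004 ]
pivot [0.5476 0.0224 0.025 ]
keeper [ 0.5589 -0.1372  0.018 ]
nb [ 0.619  -0.0527  0.028 ]
lipU1 [0.617  0.0735 0.0479]
lipU2 [0.5898 0.0396 0.0439]
lipL1 [0.5853 0.0989 0.0593]
lipL2 [0.5567 0.0651 0.0568]
```

Add to h.py:
```python
def need(x,y,z,yaw):
    from scipy.spatial.transform import Rotation as Ro
    o=get_obs();a=np.radians(yaw);X=np.array([np.cos(a),np.sin(a),0]);Z=np.array([0,0,-1.])
    R=np.c_[X,np.cross(Z,X),Z]
    w=Ro.from_matrix(R@np.array(o["tcp_rot"]).T).as_rotvec()
    print("t",round(o["time_s"],2),"d mm",((np.array([x,y,z])-o["tcp_pos"])*1000).round(1),"w",w.round(4),"q",o["q"].round(0),"F",np.array(o["contact_force"]).round(1),"g",round(o["grip_width"],3))
```

```text
(no output)
```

>>> arm_command(
  targets=[
    [-0.7,4.7,-8,0.0027,-0.0009,-0.137,0.7],
    [-0.7,4.7,-8,0.0027,-0.0009,-0.137,0.7],
    [-0.7,4.7,-8,0.0027,-0.0009,-0.137,0.7],
    [-0.7,4.7,-8,0.0027,-0.0009,-0.137,0.7],
    [-0.7,4.7,-8,0.0027,-0.0009,-0.137,0.7],
    [-0.7,4.7,-8,0.0027,-0.0009,-0.137,0.7],
    [-0.7,4.7,-8,0.0027,-0.0009,-0.137,0.7],
    [-0.7,4.7,-8,0.0027,-0.0009,-0.137,0.7],
    [0,0,0,0,0,0,0.7],
  ],
)

```text
time_s: 4.05
tcp_pos: [0.4288, 0.1932, 0.2703]
tcp_rot: [[-0.615, -0.787, -0.057], [-0.787, 0.616, -0.015], [0.047, 0.036, -0.998]]
contact_force: [-0.2, 0.1, 0.1]
grip_width: 0.699
```

```bash
python3 -c "
from h import *
need(.4097,.2319,.177,-153.2)"
```

```text
t 4.05 d mm [-19.1  38.7 -93.3] w [ 0.0021 -0.0597 -0.4391] q [ -37.    4.   10.  116.   -2.   63. -154.] F [-0.2  0.1  0.1] g 0.699
```

>>> arm_command(
  targets=[
    [0,0,0,0,-0.02,0.14,0.7],
    [0,0,0,0,-0.02,0.14,0.7],
    [0,0,0,0,-0.01,0.14,0.7],
    [0,2,0,0,0,0.14,0.7],
    [0,2,0,0,0,0.14,0.7],
    [-2,5,0,0,0,0.14,0.7],
    [-2,5,0,0,0,0.14,0.7],
    [-2,5,0,0,0,0.14,0.7],
    [-2,5,0,0,0,0.14,0.7],
    [-2,5,0,0,0,0.14,0.7],
    [0,0,0,0,0,0,0.7],
  ],
)

```text
time_s: 5.15
tcp_pos: [0.4314, 0.1998, 0.2727]
tcp_rot: [[0.69, -0.723, 0.036], [-0.723, -0.69, -0.013], [0.034, -0.017, -0.999]]
contact_force: [-0.6, -0.5, -0.8]
grip_width: 0.699
```

```bash
python3 -c "
from h import *
need(.4097,.2319,.177,-33.2)"
```

```text
t 5.15 d mm [-21.7  32.1 -95.7] w [0.0087 0.037  0.2295] q [-34.   3.   6. 117.   2.  58. -76.] F [-0.6 -0.5 -0.8] g 0.699
```

>>> arm_command(
  targets=[
    [-7,11,-8,0.003,0.012,0.08,0.7],
    [-7,11,-8,0.003,0.012,0.08,0.7],
    [-7,10,-8,0.003,0.012,0.07,0.7],
    [0,0,0,0,0,0,0.7],
  ],
)

```text
time_s: 5.55
tcp_pos: [0.4146, 0.225, 0.2493]
tcp_rot: [[0.827, -0.562, 0.003], [-0.562, -0.827, -0.0], [0.003, -0.002, -1.0]]
contact_force: [0.6, -0.7, -0.1]
grip_width: 0.698
```

```bash
python3 -c "
from h import *
need(.4097,.2319,.177,-33.2)"
```

```text
t 5.55 d mm [ -4.9   6.9 -72.3] w [0.0003 0.0031 0.0175] q [-35.   5.   4. 118.  -0.  57. -66.] F [ 0.6 -0.7 -0.1] g 0.698
```

>>> arm_command(
  targets=[
    [-3,4,-20,0,0.003,0.017,0.7],
    [-2,3,-20,0,0,0,0.7],
    [-1,1,-20,0,0,0,0.7],
    [0,0,0,0,0,0,0.7],
  ],
)

```text
time_s: 5.95
tcp_pos: [0.4136, 0.2274, 0.1902]
tcp_rot: [[0.823, -0.568, 0.006], [-0.568, -0.823, -0.0], [0.006, -0.003, -1.0]]
contact_force: [-0.2, -0.7, 0.6]
grip_width: 0.702
```

Run:
```python
from h import *
need(.4097,.2319,.177,-33.2)
im=snap("wrist","g1");cv2.imwrite("pics/g1b.png",im["pixels"][150:384,:,::-1])
```

```text
t 5.95 d mm [ -3.9   4.5 -13.2] w [0.0003 0.0065 0.0243] q [-36.  10.   4. 121.  -1.  49. -66.] F [-0.2 -0.7  0.6] g 0.702
```

View pics/g1b.png

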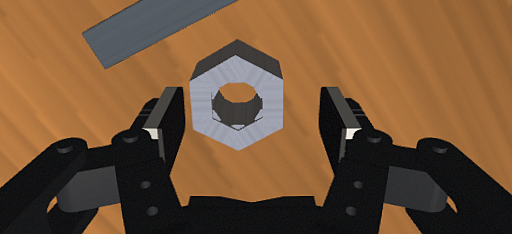

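Run:
```python
from h import *
im=load("g1");print(hexfit(im,np.array([(237,55),(284,80),(283,127),(238,150),(193,127),(190,78)])+[0,150]))
```

```text
(array([0.4102, 0.2316]), 'corner ang mod60', np.float64(-4.94), 'r mm', array([22.7, 23.1, 23.3, 23.5, 23.2, 23.7]))
```

>>> arm_command(
  newtons=40,
  targets=[
    [-3.5,4.5,-8,0,0.006,0,0.7],
    [-1,1,-6,0,0,0,0.7],
    [0,0,-3,0,0,0,0.7],
    [0,0,0,0,0,0,0.3],
    [0,0,0,0,0,0,0.3],
    [0,0,0,0,0,0,0.3],
    [0,0,0,0,0,0,0.3],
  ],
)

```text
time_s: 6.7
tcp_pos: [0.4124, 0.2331, 0.1773]
tcp_rot: [[0.82, -0.573, 0.008], [-0.573, -0.82, 0.004], [0.005, -0.008, -1.0]]
contact_force: [-0.4, 0.4, -1.4]
grip_width: 0.461
```

```bash
python3 -c "
from h import *
need(.4097,.2319,.177,-34.9)"
```

```text
t 6.7 d mm [-2.7 -1.2 -0.3] w [-0.0041  0.0084  0.0007] q [-36.  11.   4. 121.  -1.  47. -67.] F [-0.4  0.4 -1.4] g 0.461
```

>>> arm_command(
  newtons=40,
  targets=[
    [0,0,0,0,0,0,0.6],
    [0,0,0,0,0,0,0.6],
    [-4,-5.5,0,-0.004,0.008,0,0.6],
    [-1,-1,0,0,0,0,0.6],
    [0,0,0,0,0,0,0.3],
    [0,0,0,0,0,0,0.3],
    [0,0,0,0,0,0,0.3],
  ],
)

```text
time_s: 7.4
tcp_pos: [0.4072, 0.2259, 0.178]
tcp_rot: [[0.82, -0.573, 0.001], [-0.573, -0.82, 0.0], [0.0, -0.001, -1.0]]
contact_force: [-0.2, 0.6, 0.2]
grip_width: 0.461
```

```bash
python3 -c "
from h import *
need(.4102,.2316,.177,-34.9)"
```

```text
t 7.4 d mm [ 3.   5.7 -1. ] w [-0.0002  0.0006  0.0009] q [-36.  10.   4. 122.  -1.  48. -66.] F [-0.2  0.6  0.2] g 0.461
```

>>> arm_command(
  targets=[
    [0,0,30,0,0,0,0.3],
    [0,0,40,0,0,0,0.3],
    [10,-15,40,0,0,0,0.3],
    [20,-32,10,0,0,-0.11,0.3],
    [20,-32,0,0,0,-0.11,0.3],
    [20,-32,0,0,0,-0.11,0.3],
    [20,-32,0,0,0,-0.11,0.3],
    [20,-32,0,0,0,-0.11,0.3],
    [20,-32,0,0,0,-0.11,0.3],
    [20,-32,0,0,0,-0.11,0.3],
    [20,-30,0,0,0,-0.11,0.3],
    [0,0,0,0,0,0,0.3],
  ],
)

```text
time_s: 8.6
tcp_pos: [0.5778, -0.0543, 0.2999]
tcp_rot: [[0.052, -0.999, -0.002], [-0.999, -0.052, -0.0], [0.0, 0.002, -1.0]]
contact_force: [-0.0, -0.1, -1.1]
grip_width: 0.456
```

```bash
python3 -c "
from h import *
need(.5744,-.0358,.300,-85.9)"
```

```text
t 8.6 d mm [-3.4 18.5  0.1] w [ 0.0002 -0.0017  0.0196] q [-17.  15.  23. 101.  -6.  65. -79.] F [-0.  -0.1 -1.1] g 0.456
```

>>> arm_command(
  targets=[
    [-3,17,-20,0,-0.0017,0.019,0.3],
    [-1,3,-40,0,0,0,0.3],
    [0,0,-30,0,0,0,0.3],
    [0,0,-10,0,0,0,0.3],
    [0,0,0,0,0,0,0.3],
  ],
)

```text
time_s: 9.1
tcp_pos: [0.573, -0.0337, 0.1962]
tcp_rot: [[0.072, -0.997, -0.001], [-0.997, -0.072, 0.0], [-0.0, 0.001, -1.0]]
contact_force: [-0.7, -0.2, -1.4]
grip_width: 0.457
```

Run:
```python
from h import *
need(.5744,-.0358,.182,-85.9)
im=snap("wrist","p1");cv2.imwrite("pics/p1b.png",cv2.resize(im["pixels"][80:300,80:440,::-1],None,fx=2.2,fy=2.2,interpolation=cv2.INTER_CUBIC))
```

```text
t 9.1 d mm [  1.4  -2.1 -14.2] w [-0.0002 -0.0009 -0.0003] q [-17.  21.  21. 107.  -9.  54. -78.] F [-0.7 -0.2 -1.4] g 0.457
```

View pics/p1b.png

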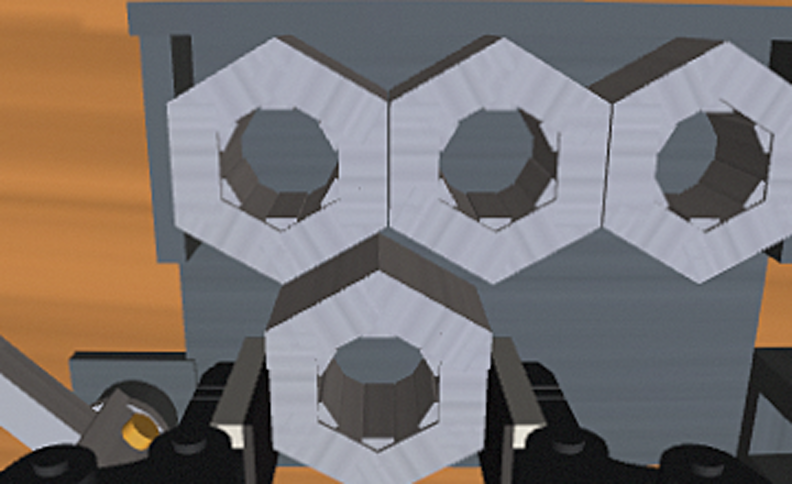

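Run:
```python
from h import *
im=load("p1");g=lambda u:cpx([u],(80,80),2.2)[0]
V=onz(im,g((388,226)),.028);K=onz(im,g((378,269)),.042);a=onz(im,g((267,330)),.042);b=onz(im,g((490,330)),.042)
A3=onz(im,g((281,283)),.028);B3=onz(im,g((494,283)),.028);C3=onz(im,g((700,283)),.028)
print(V,K,a,b,A3,B3,C3,sep="\n")
yw=np.arctan2(*(A3-C3)[[0,1]]*np.array([-1,1]));print("row yaw",np.degrees(yw),np.degrees(np.arctan2(-(a-b)[0],(a-b)[1])))
e=np.array([np.cos(yw),np.sin(yw)]);n=np.array([-e[1],e[0]])
d=(V-K)[:2]*1000;print("to V along tray x,y",d@e,d@n)
d=((A3+B3)/2-(a+b)/2)[:2]*1000;print("mid fronts minus mid flanks",d@e,d@n)
```

```text
[ 0.60600654 -0.03346636  0.028     ]
[ 0.60206334 -0.03185429  0.042     ]
[ 0.58921603 -0.0130145   0.042     ]
[ 0.59207406 -0.05252616  0.042     ]
[ 0.59309063 -0.0136704   0.028     ]
[ 0.59606283 -0.05482888  0.028     ]
[ 0.5988777  -0.09554437  0.028     ]
row yaw 4.043096044256635 4.137232039705879
to V along tray x,y 3.819726036593613 -1.8860757043459013
mid fronts minus mid flanks 3.8175970977170586 -1.7528362659004033
```

>>> arm_command(
  targets=[
    [2.5,-2,-5,0,0,0,0.3],
    [0,0,-7,0,0,0,0.3],
    [0,0,-2.5,0,0,0,0.3],
    [0,0,0,0,0,0,0.3],
  ],
)

```text
time_s: 9.55
tcp_pos: [0.577, -0.0359, 0.1854]
tcp_rot: [[0.072, -0.997, 0.003], [-0.997, -0.072, 0.002], [-0.001, -0.003, -1.0]]
contact_force: [-1.8, 0.0, -2.4]
grip_width: 0.461
```

Run:
```python
from h import *
need(.5769,-.0352,.182,-85.9)
```

```text
t 9.55 d mm [-0.1  0.7 -3.4] w [-0.0015  0.0033 -0.0007] q [-17.  22.  21. 107. -10.  52. -77.] F [-1.8  0.  -2.4] g 0.461
```

>>> arm_command(
  targets=[
    [-0.7,0.4,-3,0,0.003,0,0.3],
    [0,0,-2,0,0,0,0.3],
    [0,0,0,0,0,0,0.3],
  ],
)

```text
time_s: 9.85
tcp_pos: [0.5771, -0.0357, 0.1824]
tcp_rot: [[0.072, -0.997, 0.003], [-0.997, -0.072, 0.002], [-0.002, -0.003, -1.0]]
contact_force: [-0.2, -0.2, -1.6]
grip_width: 0.456
```

Run:
```python
from h import *
need(.5769,-.0352,.182,-85.9)
```

```text
t 9.85 d mm [-0.2  0.5 -0.4] w [-0.0019  0.0026 -0.0005] q [-17.  23.  21. 107. -10.  52. -77.] F [-0.2 -0.2 -1.6] g 0.456
```

>>> arm_command(
  targets=[
    [0,0,-1.5,0,0,0,0.3],
    [0,0,-1,0,0,0,0.3],
    [0,0,0,0,0,0,0.3],
  ],
)

```text
time_s: 10.15
tcp_pos: [0.5773, -0.0358, 0.1822]
tcp_rot: [[0.072, -0.997, 0.002], [-0.997, -0.072, 0.003], [-0.003, -0.002, -1.0]]
contact_force: [-1.2, -0.6, -2.0]
grip_width: 0.457
```

>>> arm_command(
  targets=[
    [0,0,-3,0,0,0,0.3],
    [0,0,0,0,0,0,0.3],
  ],
)

```text
time_s: 10.35
tcp_pos: [0.5774, -0.036, 0.1825]
tcp_rot: [[0.072, -0.997, 0.001], [-0.997, -0.072, 0.004], [-0.004, -0.002, -1.0]]
contact_force: [-0.7, -0.6, -3.3]
grip_width: 0.462
```

>>> arm_command(
  targets=[
    [0,0,-4,0,0,0,0.3],
  ],
)

```text
time_s: 10.45
tcp_pos: [0.5777, -0.0362, 0.1818]
tcp_rot: [[0.072, -0.997, 0.0], [-0.997, -0.072, 0.005], [-0.005, -0.001, -1.0]]
contact_force: [-19.2, 2.4, 48.1]
grip_width: 0.457
```

Run:
```python
from h import *
need(.5769,-.0352,.182,-85.9)
im=snap("wrist","p2");cv2.imwrite("pics/p2b.png",cv2.resize(im["pixels"][80:300,80:440,::-1],None,fx=2.2,fy=2.2,interpolation=cv2.INTER_CUBIC))
need(.5769,-.0352,.182,-85.9)
```

```text
t 10.45 d mm [-0.8  1.   0.2] w [-0.0053  0.0004 -0.0009] q [-16.  23.  21. 107. -10.  52. -77.] F [-19.2   2.4  48.1] g 0.457
t 10.5 d mm [-0.8  1.1  0.1] w [-0.0056  0.0004 -0.0009] q [-16.  23.  21. 107. -10.  52. -77.] F [-13.3   2.   27.4] g 0.455
```

View pics/p2b.png

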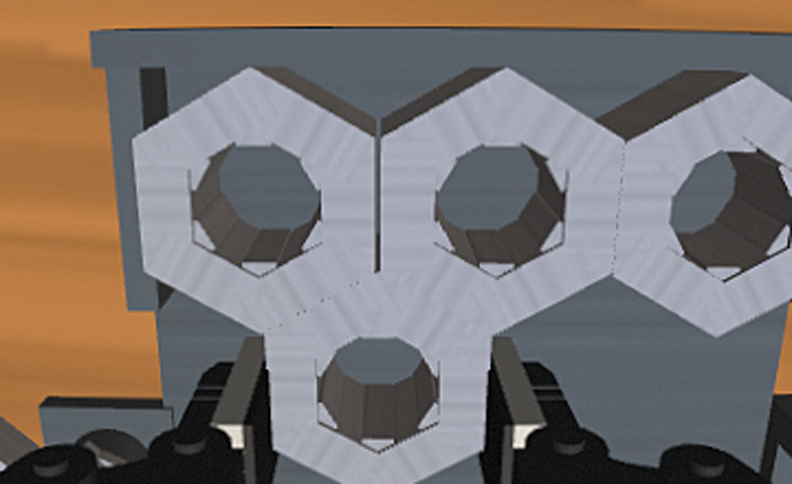

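Nut on the tray floor at about (378,390), nested between A and B with its flats in line. A hairline A–B gap has opened at (378,200) because of the slack. Releasing.

>>> arm_command(
  targets=[
    [0,0,0.5,0,0,0,0.56],
    [0,0,0,0,0,0,0.56],
    [0,0,0,0,0,0,0.56],
    [0,0,10,0.005,0,0,0.56],
    [0,0,30,0,0,0,0.56],
    [0,0,40,0,0,0,0.56],
    [-10,-10,40,0,0,0,0.65],
    [-25,-40,0,0,0,0,0.65],
    [-25,-40,0,0,0,0,0.65],
    [-25,-40,0,0,0,0,0.65],
    [-25,-40,0,0,0,0,0.65],
    [0,0,0,0,0,0,0.65],
  ],
)

```text
time_s: 11.7
tcp_pos: [0.4656, -0.2099, 0.3114]
tcp_rot: [[0.078, -0.997, 0.014], [-0.997, -0.078, 0.009], [-0.008, -0.015, -1.0]]
contact_force: [-0.7, 0.3, 0.3]
grip_width: 0.644
```

```bash
python3 -c "
from h import *
need(.4136,-.2681,.2,-85.97)"
```

```text
t 11.7 d mm [ -52.   -58.2 -111.4] w [-0.0091  0.0144 -0.0074] q [ -7.   5.  30. 111.  -4.  64. -61.] F [-0.7  0.3  0.3] g 0.644
```

>>> arm_command(
  targets=[
    [-13,-15,-20,-0.003,0.005,-0.003,0.65],
    [-13,-15,-30,-0.003,0.005,-0.003,0.65],
    [-13,-15,-30,-0.003,0.004,0,0.65],
    [-13,-14,-20,0,0,0,0.65],
    [0,0,0,0,0,0,0.65],
  ],
)

```text
time_s: 12.2
tcp_pos: [0.4128, -0.2716, 0.2121]
tcp_rot: [[0.068, -0.998, 0.01], [-0.998, -0.068, -0.001], [0.001, -0.01, -1.0]]
contact_force: [0.3, -0.7, 0.7]
grip_width: 0.65
```

```bash
python3 -c "
from h import *
need(.4132,-.2681,.178,-85.97)"
```

```text
t 12.2 d mm [  0.4   3.5 -34.1] w [0.0008 0.0097 0.0019] q [ -0.  11.  33. 118.  -8.  52. -49.] F [ 0.3 -0.7  0.7] g 0.65
```

>>> arm_command(
  newtons=40,
  targets=[
    [0,3,-12,0,0.0097,0,0.65],
    [0,1,-12,0,0,0,0.65],
    [0,0,-10,0,0,0,0.65],
    [0,0,-3,0,0,0,0.65],
    [0,0,0,0,0,0,0.65],
  ],
)

```text
time_s: 12.7
tcp_pos: [0.4174, -0.2645, 0.1746]
tcp_rot: [[0.074, -0.997, 0.004], [-0.997, -0.074, -0.001], [0.001, -0.004, -1.0]]
contact_force: [0.4, -0.1, -0.1]
grip_width: 0.648
```

```bash
python3 -c "
from h import *
need(.4132,-.2681,.178,-85.97)"
```

```text
t 12.7 d mm [-4.2 -3.6  3.4] w [ 0.0008  0.0044 -0.0033] q [  1.  15.  32. 119. -11.  48. -47.] F [ 0.4 -0.1 -0.1] g 0.648
```

>>> arm_command(
  newtons=40,
  targets=[
    [-4,-3,2.5,0,0.004,-0.003,0.65],
    [-1,0,0,0,0,0,0.65],
    [0,0,0,0,0,0,0.3],
    [0,0,0,0,0,0,0.3],
    [0,0,0,0,0,0,0.3],
    [0,0,0,0,0,0,0.3],
  ],
)

```text
time_s: 13.3
tcp_pos: [0.4125, -0.2679, 0.1785]
tcp_rot: [[0.071, -0.998, 0.002], [-0.998, -0.071, -0.001], [0.002, -0.002, -1.0]]
contact_force: [0.1, -0.1, -1.5]
grip_width: 0.456
```

```bash
python3 -c "
from h import *
need(.4172,-.2678,.178,-85.97)"
```

```text
t 13.3 d mm [ 4.7  0.1 -0.5] w [ 0.0014  0.0024 -0.0003] q [  1.  15.  32. 119. -10.  49. -47.] F [ 0.1 -0.1 -1.5] g 0.456
```

>>> arm_command(
  newtons=40,
  targets=[
    [0,0,0,0,0,0,0.6],
    [0,0,0,0,0,0,0.6],
    [4.5,0.2,-1,0.001,0.002,0,0.6],
    [1,0,0,0,0,0,0.6],
    [0,0,0,0,0,0,0.3],
    [0,0,0,0,0,0,0.3],
    [0,0,0,0,0,0,0.3],
  ],
)

```text
time_s: 14.0
tcp_pos: [0.4192, -0.2679, 0.178]
tcp_rot: [[0.071, -0.997, 0.001], [-0.997, -0.071, -0.001], [0.001, -0.001, -1.0]]
contact_force: [0.4, -0.1, 0.4]
grip_width: 0.457
```

Run:
```python
from h import *
need(.4172,-.2678,.178,-85.97)
a=np.radians(4.06);e=np.array([np.cos(a),np.sin(a)]);n=np.array([-e[1],e[0]]);o=np.array([.5972,-.0543])
R=o+(-13*e-20*n)/1000;b=np.radians(34.06);u=np.array([np.cos(b),np.sin(b)])
for d in(17,18,20,30,36,45):print(d,(R-d*u/1000).round(4))
```

```text
t 14.0 d mm [-2.   0.1  0. ] w [ 0.0007  0.0011 -0.0007] q [  1.  15.  32. 119. -11.  49. -47.] F [ 0.4 -0.1  0.4] g 0.457
17 [ 0.5716 -0.0847]
18 [ 0.5707 -0.0853]
20 [ 0.5691 -0.0864]
30 [ 0.5608 -0.092 ]
36 [ 0.5558 -0.0953]
45 [ 0.5484 -0.1004]
```

>>> arm_command(
  targets=[
    [0,0,30,0,0,0,0.3],
    [0,0,45,0,0,0,0.3],
    [0,0,45,0,0,0.1,0.3],
    [14,18,0,0,0,0.14,0.3],
    [14,18,0,0,0,0.14,0.3],
    [14,18,0,0,0,0.14,0.3],
    [14,18,0,0,0,0.14,0.3],
    [14,18,0,0,0,0.14,0.3],
    [14,18,0,0,0,0.14,0.3],
    [14,18,0,0,0,0.14,0.3],
    [14,18,0,0,0,0.14,0.3],
    [14,18,0,0,0,0.14,0.3],
  ],
)

```text
time_s: 15.2
tcp_pos: [0.5418, -0.1017, 0.2972]
tcp_rot: [[0.995, -0.095, -0.004], [-0.095, -0.995, -0.007], [-0.004, 0.007, -1.0]]
contact_force: [-0.1, 0.0, -1.8]
grip_width: 0.461
```

```bash
python3 -c "
from h import *
need(.568,-.0847,.25,34.06)"
```

```text
t 15.2 d mm [ 26.2  17.  -47.2] w [ 0.0079 -0.002   0.6897] q [-10.  11.  20. 106.  -4.  64.   6.] F [-0.1  0.  -1.8] g 0.461
```

>>> arm_command(
  targets=[
    [5,3,-5,0.0016,0,0.138,0.3],
    [5,3,-5,0.0016,0,0.138,0.3],
    [5,3,-10,0.0016,0,0.138,0.3],
    [5,3,-10,0.0016,0,0.138,0.3],
    [5,3,-10,0.0016,0,0.138,0.3],
    [0,0,0,0,0,0,0.3],
  ],
)

```text
time_s: 15.8
tcp_pos: [0.5676, -0.0807, 0.2513]
tcp_rot: [[0.806, 0.591, -0.01], [0.591, -0.806, 0.001], [-0.007, -0.007, -1.0]]
contact_force: [-0.9, -0.2, -2.2]
grip_width: 0.461
```

```bash
python3 -c "
from h import *
need(.568,-.0847,.21,34.06)"
```

```text
t 15.8 d mm [  0.4  -4.  -41.3] w [-0.0016 -0.0095 -0.0382] q [ -6.  17.  14. 104.  -4.  60.  45.] F [-0.9 -0.2 -2.2] g 0.461
```

>>> arm_command(
  targets=[
    [0.5,-4,-12,-0.0016,-0.0095,-0.038,0.3],
    [0,0,-15,0,0,0,0.3],
    [0,0,-14,0,0,0,0.3],
    [0,0,0,0,0,0,0.3],
  ],
)

```text
time_s: 16.2
tcp_pos: [0.5669, -0.0852, 0.2077]
tcp_rot: [[0.834, 0.552, -0.002], [0.552, -0.834, -0.0], [-0.002, -0.001, -1.0]]
contact_force: [-0.8, -0.1, -2.5]
grip_width: 0.461
```

```bash
python3 -c "
from h import *
need(.568,-.0847,.182,34.06)
im=snap('wrist','p3');cv2.imwrite('pics/p3b.png',cv2.resize(im['pixels'][:,:,::-1],(800,600),interpolation=cv2.INTER_CUBIC))"
```

```text
t 16.2 d mm [  1.1   0.5 -25.7] w [ 0.0001 -0.0024  0.0099] q [ -6.  20.  14. 107.  -6.  55.  44.] F [-0.8 -0.1 -2.5] g 0.461
```

View pics/p3b.png

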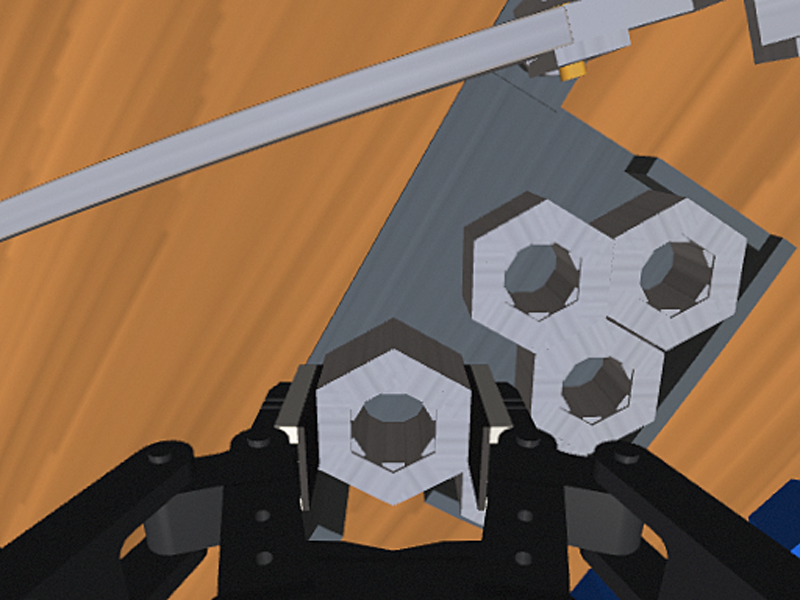

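>>> arm_command(
  targets=[
    [-1.4,-1.2,-8,0,-0.0024,0.01,0.3],
    [0,0,-10,0,0,0,0.3],
    [0,0,0,0,0,0,0.3],
  ],
)

```text
time_s: 16.55
tcp_pos: [0.5664, -0.0864, 0.1905]
tcp_rot: [[0.828, 0.561, 0.004], [0.561, -0.828, -0.0], [0.003, 0.002, -1.0]]
contact_force: [-0.7, 0.2, -1.7]
grip_width: 0.459
```

```bash
python3 -c "
from h import *
need(.5655,-.0864,.182,34.06)"
```

```text
t 16.55 d mm [-0.9  0.  -8.5] w [ 0.0002  0.0037 -0.0009] q [ -6.  21.  14. 107.  -6.  52.  45.] F [-0.7  0.2 -1.7] g 0.459
```

>>> arm_command(
  targets=[
    [-1,0,-5,0,0.003,0,0.3],
    [0,0,-3,0,0,0,0.3],
    [0,0,-1,0,0,0,0.3],
  ],
)

```text
time_s: 16.85
tcp_pos: [0.5658, -0.0865, 0.182]
tcp_rot: [[0.828, 0.561, 0.002], [0.561, -0.828, -0.0], [0.001, 0.001, -1.0]]
contact_force: [-2.8, -0.1, 10.1]
grip_width: 0.46
```

>>> arm_command(
  targets=[
    [0,0,0.5,0,0,0,0.52],
    [0,0,0,0,0,0,0.52],
    [0,0,10,0,0,0,0.52],
    [0,0,25,0,0,0,0.52],
    [0,0,20,0,0,0,0.52],
    [-15,-11,0,0,0,0,0],
    [-15,-11,0,0,0,0,0],
    [0,0,0,0,0,0,0],
    [0,0,0,0,0,0,0],
  ],
)

```text
time_s: 17.75
tcp_pos: [0.5366, -0.1095, 0.2453]
tcp_rot: [[0.828, 0.561, 0.011], [0.561, -0.828, -0.0], [0.009, 0.006, -1.0]]
contact_force: [-1.0, 0.2, -0.4]
grip_width: -0.002
```

```bash
python3 -c "
from h import *
need(.536,-.1088,.181,34.06)"
```

```text
t 17.75 d mm [ -0.6   0.7 -64.3] w [ 0.0003  0.0107 -0.0007] q [ -5.  14.  15. 109.  -4.  57.  46.] F [-1.   0.2 -0.4] g -0.002
```

>>> arm_command(
  targets=[
    [-0.5,0.7,-20,0,0.01,0,0],
    [0,0,-20,0,0,0,0],
    [0,0,-18,0,0,0,0],
    [0,0,-4,0,0,0,0],
    [0,0,0,0,0,0,0],
  ],
)

```text
time_s: 18.25
tcp_pos: [0.5366, -0.1064, 0.1771]
tcp_rot: [[0.827, 0.563, -0.002], [0.563, -0.827, 0.001], [-0.002, -0.002, -1.0]]
contact_force: [1.0, -1.1, 5.0]
grip_width: 0.002
```

```bash
python3 -c "
from h import *
need(.536,-.1088,.181,34.06)"
```

```text
t 18.25 d mm [-0.6 -2.4  3.9] w [-0.0006 -0.0025 -0.0032] q [ -4.  19.  14. 111.  -6.  50.  48.] F [ 1.  -1.1  5. ] g 0.002
```

>>> arm_command(
  targets=[
    [-0.5,-2.5,5,-0.0006,-0.0025,-0.003,0],
    [0,0,0,0,0,0,0],
    [4,2.7,0,0,0,0,0],
    [4,2.7,0,0,0,0,0],
  ],
)

```text
time_s: 18.65
tcp_pos: [0.5447, -0.1039, 0.1837]
tcp_rot: [[0.829, 0.559, 0.001], [0.559, -0.829, -0.0], [0.0, 0.001, -1.0]]
contact_force: [-1.6, -0.4, -0.4]
grip_width: 0.0
```

```bash
python3 -c "
from h import *
need(.5570,-.0945,.182,34.06)"
```

```text
t 18.65 d mm [12.3  9.4 -1.7] w [0.0005 0.0007 0.0007] q [ -4.  19.  14. 110.  -6.  51.  47.] F [-1.6 -0.4 -0.4] g 0.0
```

>>> arm_command(
  targets=[
    [3.3,2.5,-1,0,0,0,0],
    [3.3,2.5,0,0,0,0,0],
    [2.5,2,0,0,0,0,0],
  ],
)

```text
time_s: 18.95
tcp_pos: [0.5548, -0.0964, 0.1832]
tcp_rot: [[0.829, 0.56, 0.001], [0.56, -0.829, -0.001], [0.0, 0.001, -1.0]]
contact_force: [-0.7, -1.0, -1.2]
grip_width: -0.003
```

```bash
python3 -c "
from h import *
need(.5570,-.0945,.182,34.06)"
```

```text
t 18.95 d mm [ 2.2  1.9 -1.2] w [0.0008 0.0009 0.0006] q [ -5.  20.  14. 109.  -6.  51.  46.] F [-0.7 -1.  -1.2] g -0.003
```

>>> arm_command(
  targets=[
    [1.7,1.2,0,0,0,0,0],
    [1.2,0.9,0,0,0,0,0],
  ],
)

```text
time_s: 19.15
tcp_pos: [0.5581, -0.0938, 0.1831]
tcp_rot: [[0.828, 0.56, 0.0], [0.56, -0.828, -0.001], [-0.0, 0.001, -1.0]]
contact_force: [-2.8, -3.2, 2.2]
grip_width: -0.001
```

>>> arm_command(
  targets=[
    [1.2,0.8,0,0,0,0,0],
  ],
)

```text
time_s: 19.25
tcp_pos: [0.5586, -0.0937, 0.183]
tcp_rot: [[0.829, 0.56, -0.002], [0.56, -0.829, -0.002], [-0.003, 0.0, -1.0]]
contact_force: [-5.9, -2.7, 5.9]
grip_width: -0.002
```

>>> arm_command(
  targets=[
    [1.2,0.8,0,0,0,0,0],
  ],
)

```text
time_s: 19.35
tcp_pos: [0.559, -0.0936, 0.1831]
tcp_rot: [[0.829, 0.559, -0.005], [0.559, -0.829, -0.002], [-0.005, -0.001, -1.0]]
contact_force: [-5.7, -2.4, 5.4]
grip_width: -0.001
```

>>> arm_command(
  targets=[
    [-8,-5.5,0,0,0,0,0],
    [-5,-3.5,15,0,0.004,0,0],
    [0,0,40,0,0,0,0],
    [10,10,40,0,0,0,0],
    [12,15,20,0,0,0,0],
    [0,0,0,0,0,0,0],
  ],
)

```text
time_s: 19.95
tcp_pos: [0.566, -0.0783, 0.3061]
tcp_rot: [[0.831, 0.557, -0.005], [0.557, -0.831, 0.0], [-0.004, -0.003, -1.0]]
contact_force: [0.4, 0.4, 0.1]
grip_width: -0.003
```

Run:
```python
from h import *
need(.61,.07,.25,31)
im=snap("wrist","f1");p=im["pixels"]
u,v=proj(im,[.60,-.055,.028])[0].astype(int);print(u,v)
x0=min(max(u-100,0),312);y0=min(max(v-75,0),234);print(x0,y0)
cv2.imwrite("pics/f1b.png",cv2.resize(p[y0:y0+150,x0:x0+200,::-1],None,fx=4,fy=4,interpolation=cv2.INTER_CUBIC))
```

```text
t 19.95 d mm [ 44.  148.3 -56.1] w [-0.0002 -0.0049 -0.0492] q [ -7.  13.  14. 102.  -3.  66.  42.] F [0.4 0.4 0.1] g -0.003
308 186
208 111
```

View pics/f1b.png

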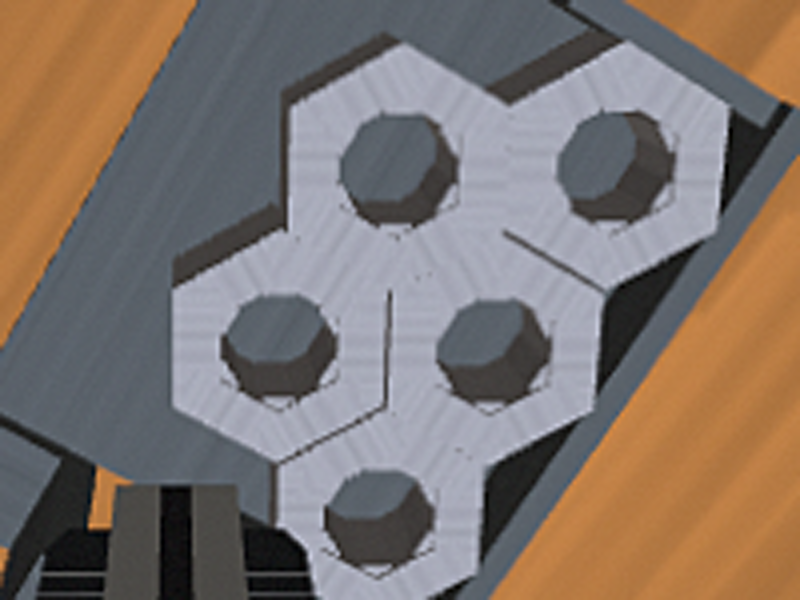

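Five nuts packed. D (396,165) is tight. E (278,345) has hairline gaps of under 1 mm to B and C. I'll give E a light straight push toward the back wall at its front corner.

>>> arm_command(
  targets=[
    [-7,0,-10,0,-0.001,-0.131,0],
    [-7,0,-10,0,-0.001,-0.131,0],
    [-7,0,-10,0,-0.001,-0.131,0],
    [-7,0,-10,0,-0.001,-0.131,0],
    [0,0,-20,0,0,0,0],
    [0,0,0,0,0,0,0],
  ],
)

```text
time_s: 20.6
tcp_pos: [0.5294, -0.0851, 0.2385]
tcp_rot: [[0.999, 0.037, -0.011], [0.037, -0.999, -0.0], [-0.011, -0.0, -1.0]]
contact_force: [-0.7, -0.1, -1.0]
grip_width: -0.001
```

```bash
python3 -c "
from h import *
need(.5387,-.0785,.183,4.06)"
```

```text
t 20.6 d mm [  9.3   6.6 -55.5] w [ 0.0003 -0.0113  0.034 ] q [-10.  13.  18. 110.  -5.  58.  12.] F [-0.7 -0.1 -1. ] g -0.001
```

>>> arm_command(
  targets=[
    [4,5,-18,0,-0.011,0.034,0],
    [2,2,-18,0,0,0,0],
    [0,0,-14,0,0,0,0],
    [0,0,0,0,0,0,0],
  ],
)

```text
time_s: 21.0
tcp_pos: [0.5336, -0.0807, 0.187]
tcp_rot: [[0.998, 0.07, -0.002], [0.07, -0.998, -0.001], [-0.002, 0.001, -1.0]]
contact_force: [0.0, -0.4, 0.1]
grip_width: 0.002
```

```bash
python3 -c "
from h import *
need(.5387,-.0785,.183,4.06)"
```

```text
t 21.0 d mm [ 5.1  2.2 -4. ] w [ 0.0011 -0.002   0.001 ] q [ -9.  18.  17. 112.  -6.  51.  15.] F [ 0.  -0.4  0.1] g 0.002
```

>>> arm_command(
  targets=[
    [6,2.5,-3,0,-0.002,0,0],
    [6,0.8,0,0,0,0,0],
    [2,0.2,0,0,0,0,0],
    [2,0.1,0,0,0,0,0],
  ],
)

```text
time_s: 21.4
tcp_pos: [0.5508, -0.0779, 0.1855]
tcp_rot: [[0.998, 0.069, 0.0], [0.069, -0.998, -0.001], [-0.0, 0.001, -1.0]]
contact_force: [-5.6, -1.2, -0.4]
grip_width: -0.001
```

>>> arm_command(
  targets=[
    [1.5,0.1,0,0,0,0,0],
  ],
)

```text
time_s: 21.5
tcp_pos: [0.5514, -0.078, 0.1853]
tcp_rot: [[0.998, 0.069, -0.004], [0.069, -0.998, -0.001], [-0.004, 0.001, -1.0]]
contact_force: [-5.9, 0.0, 1.9]
grip_width: -0.0
```

>>> arm_command(
  targets=[
    [1.5,0.1,0,0,0,0,0],
  ],
)

```text
time_s: 21.6
tcp_pos: [0.552, -0.0781, 0.1852]
tcp_rot: [[0.998, 0.068, -0.007], [0.068, -0.998, -0.001], [-0.007, 0.001, -1.0]]
contact_force: [-5.6, 0.6, 4.0]
grip_width: -0.001
```

>>> arm_command(
  targets=[
    [4,0.3,0,0,-0.008,0,0],
  ],
)

```text
time_s: 21.7
tcp_pos: [0.553, -0.0782, 0.1849]
tcp_rot: [[0.998, 0.068, -0.01], [0.068, -0.998, -0.0], [-0.01, -0.001, -1.0]]
contact_force: [-20.0, 0.2, 16.9]
grip_width: 0.004
```

>>> arm_command(
  targets=[
    [-10,-0.7,0,0,0,0,0],
    [-8,0,10,0,0,0,0],
    [0,0,40,0,0,0,0],
    [10,5,40,0,0,0.12,0],
    [20,25,25,0,0,0.12,0],
    [10,15,0,0,0,0.12,0],
    [5,10,0,0,0,0.1,0],
    [0,0,0,0,0,0,0],
  ],
)

```text
time_s: 22.5
tcp_pos: [0.5802, -0.0229, 0.3133]
tcp_rot: [[0.857, 0.516, 0.009], [0.516, -0.857, -0.005], [0.005, 0.009, -1.0]]
contact_force: [-0.0, -0.2, -0.7]
grip_width: 0.003
```

Run:
```python
from h import *
need(.61,.07,.25,31)
im=snap("wrist","f2");p=im["pixels"]
u,v=proj(im,[.595,-.02,.028])[0].astype(int);print(u,v)
cv2.imwrite("pics/f2b.png",cv2.resize(p[:,:,::-1],(800,600),interpolation=cv2.INTER_CUBIC))
# mark gap darkness numerically E-B, E-C, A-B
def T(x,y,z=28):
    a=.0709;c,s=np.cos(a),np.sin(a);return [.5972+(c*x-s*y)/1000,-.0543+(s*x+c*y)/1000,z/1000]
g=cv2.cvtColor(p,cv2.COLOR_RGB2GRAY).astype(np.float32)
def prof(n,x,y,ang):
    q=[]
    for t in np.arange(-4,4.1,.5):
        r=[]
        for s in (-5,-2.5,0,2.5,5):
            ca,sa=np.cos(np.radians(ang)),np.sin(np.radians(ang))
            m=proj(im,T(x+t*ca-s*sa,y+t*sa+s*ca))[0];r.append(cv2.getRectSubPix(g,(1,1),(float(m[0]),float(m[1])))[0,0])
        q.append(np.median(r))
    print(n,np.array(q).astype(int))
for n,x,y,a in(("EB",4.3,-10,30),("EC",4.3,-30,-30),("DE",-13,0,90),("DA",4.3,30,30),("DB",4.3,10,-30),("AB",22,20,90),("BC",22,-20,90)): prof(n,x,y,a)
```

```text
t 22.5 d mm [ 29.8  92.9 -63.3] w [ 0.0049  0.0091 -0.0012] q [-12.  13.  13. 101.  -3.  66.  33.] F [-0.  -0.2 -0.7] g 0.003
268 186
EB [72 73 72 72 72 72 73 77 71 42 19 12 14 15 17 15 14]
EC [42 72 69 58 71 72 72 71 71 71 71 71 72 72 72 72 72]
DE [169 170 170 170 170 168 165 155 158 165 170 168 167 168 170 168 168]
DA [169 169 169 170 170 170 169 169 169 169 166 165 164 169 169 169 168]
DB [170 169 166 167 167 167 168 168 168 168 162 164 165 168 168 167 167]
AB [169 169 170 171 172 168 140  93  90 127 160 171 167 165 165 165 166]
BC [71 72 71 71 71 72 72 72 72 72 71 71 71 72 72 72 72]
```

>>> arm_command(
  targets=[
    [2,30,-10,0.002,0.004,0.12,0],
    [2,30,-10,0.002,0.004,0.12,0],
    [2,30,-10,0,0,0.11,0],
    [0,0,0,0,0,0,0],
  ],
)

```text
time_s: 22.95
tcp_pos: [0.5845, 0.0628, 0.2838]
tcp_rot: [[0.634, 0.773, 0.005], [0.773, -0.634, -0.002], [0.002, 0.005, -1.0]]
contact_force: [-0.2, 1.3, -0.3]
grip_width: 0.002
```

Run:
```python
from h import *
need(.5865,.0695,.235,51)
im=snap("wrist","f3");p=im["pixels"]
print(proj(im,[[.595,-.02,.028],[.6,-.09,.028],[.5865,.0695,.046]]).astype(int).tolist())
t=load("top0");print("can base",onz(t,(350*.64,226*.64),0))
cv2.imwrite("pics/f3b.png",cv2.resize(p[:,:,::-1],(800,600),interpolation=cv2.INTER_CUBIC))
```

```text
t 22.95 d mm [  2.    6.7 -48.8] w [0.0018 0.005  0.0063] q [-15.  16.   7. 101.  -2.  63.  44.] F [-0.2  1.3 -0.3] g 0.002
[[174, 271], [115, 323], [261, 197]]
can base [0.74266401 0.06774271 0.        ]
```

Run:
```python
from h import *
im=load("f3");hsv=cv2.cvtColor(im["pixels"],cv2.COLOR_RGB2HSV)
m=((hsv[...,1]<70)&(hsv[...,2]>120)).astype(np.uint8)
m=cv2.morphologyEx(m,cv2.MORPH_OPEN,np.ones((25,25),np.uint8))
n,l,s,c=cv2.connectedComponentsWithStats(m)
for i in range(1,n):
    r=cv2.minAreaRect(np.argwhere(l==i)[:,::-1].astype(np.float32));print(s[i],c[i].round(1),r)
    for z in(.046,.058):
        q=np.array([onz(im,u,z) for u in cv2.boxPoints(r)]);print(z,q.mean(0).round(4),q[:,:2].round(4).tolist())
```

```text
[ 228  169   70   56 3891] [262.2 196.4] ((262.5, 196.49998474121094), (68.99998474121094, 54.99999237060547), 0.0)
0.046 [0.5865 0.0703 0.046 ] [[0.5866, 0.0415], [0.5587, 0.0653], [0.5858, 0.0983], [0.6151, 0.0761]]
0.058 [0.5832 0.0725 0.058 ] [[0.5833, 0.0453], [0.557, 0.0677], [0.5825, 0.0988], [0.6101, 0.078]]
```

>>> arm_command(
  targets=[
    [2,7,-15,0.0018,0.005,0,0],
    [0,0,-20,0,0,0,0],
    [0,0,-12,0,0,0,0],
    [0,0,0,0,0,0,0],
  ],
)

```text
time_s: 23.4
tcp_pos: [0.5868, 0.0616, 0.2352]
tcp_rot: [[0.649, 0.761, 0.002], [0.761, -0.649, -0.005], [-0.002, 0.005, -1.0]]
contact_force: [-1.0, -0.2, 0.4]
grip_width: -0.0
```

```bash
python3 -c "
from h import *
need(.5865,.0702,.224,51)"
```

```text
t 23.4 d mm [ -0.3   8.6 -11.2] w [0.0048 0.002  0.0256] q [-15.  19.   8. 103.  -3.  58.  43.] F [-1.  -0.2  0.4] g -0.0
```

>>> arm_command(
  targets=[
    [0,7,0,0.005,0.002,0.025,0],
    [0,2,0,0,0,0,0],
    [0,0,0,0,0,0,0],
  ],
)

```text
time_s: 23.7
tcp_pos: [0.5873, 0.07, 0.2358]
tcp_rot: [[0.631, 0.776, 0.0], [0.776, -0.631, 0.0], [0.001, 0.0, -1.0]]
contact_force: [0.3, -0.2, -0.6]
grip_width: -0.0
```

```bash
python3 -c "
from h import *
need(.5865,.0702,.224,51)"
```

```text
t 23.7 d mm [ -0.8   0.2 -11.8] w [-0.0003  0.0005  0.0019] q [-15.  19.   7. 103.  -3.  58.  44.] F [ 0.3 -0.2 -0.6] g -0.0
```

>>> arm_command(
  targets=[
    [-0.5,0,-8,0,0,0,0],
    [0,0,-4,0,0,0,0],
    [-5.2,3.8,0,0,0,0.105,0],
    [-5.5,3.2,0,0,0,0.105,0],
    [0,0,0,0,0,0,0],
  ],
)

```text
time_s: 24.2
tcp_pos: [0.5765, 0.077, 0.2236]
tcp_rot: [[0.45, 0.893, 0.003], [0.893, -0.45, 0.001], [0.003, 0.002, -1.0]]
contact_force: [0.6, 0.0, -0.2]
grip_width: 0.001
```

```bash
python3 -c "
from h import *
need(.5753,.0768,.224,63)"
```

```text
t 24.2 d mm [-1.2 -0.2  0.4] w [-0.0012  0.0033 -0.0049] q [-14.  19.   5. 105.  -2.  56.  55.] F [ 0.6  0.  -0.2] g 0.001
```

>>> arm_command(
  targets=[
    [-7,2.5,0,-0.001,0.003,0.1,0],
    [-6.1,2,0,0,0,0.105,0],
    [-5.2,1.2,0,0,0,0.09,0],
    [0,0,0,0,0,0,0],
  ],
)

```text
time_s: 24.6
tcp_pos: [0.559, 0.0819, 0.2236]
tcp_rot: [[0.171, 0.985, 0.003], [0.985, -0.171, 0.001], [0.001, 0.003, -1.0]]
contact_force: [-0.3, 0.2, -0.8]
grip_width: 0.0
```

```bash
cat >> h.py <<'E'
def pan(tag):
    need(.5582,.0825,.224,80)
    im=snap("wrist",tag);hsv=cv2.cvtColor(im["pixels"],cv2.COLOR_RGB2HSV)
    m=((hsv[...,1]<70)&(hsv[...,2]>110)).astype(np.uint8)
    # bar angle: mask pixels near circle of radius .10-.17 from pivot at z .032
    P=np.array([.5476,.0224])
    best=[]
    for ph in np.arange(0,1.2,.01):
        a=np.radians(4.06-90)-ph;X=[[*(P+r*np.array([np.cos(a),np.sin(a)])),.032] for r in np.arange(.04,.17,.005)]
        q=proj(im,X).round().astype(int);ok=(q[:,0]>=0)&(q[:,0]<512)&(q[:,1]>=0)&(q[:,1]<384)
        best.append((m[q[ok][:,1],q[ok][:,0]].mean() if ok.sum()>3 else 0,ok.sum(),round(ph,3)))
    print("bar swing",sorted(best,reverse=True)[:5])
E
python3 -c "
from h import *
pan('s1')"
```

```text
t 24.6 d mm [-0.8  0.6  0.4] w [-0.0007  0.0033 -0.0023] q [-13.  17.   2. 107.  -1.  56.  70.] F [-0.3  0.2 -0.8] g 0.0
bar swing [(np.float64(1.0), np.int64(7), np.float64(0.35)), (np.float64(1.0), np.int64(7), np.float64(0.34)), (np.float64(1.0), np.int64(7), np.float64(0.33)), (np.float64(1.0), np.int64(7), np.float64(0.32)), (np.float64(1.0), np.int64(7), np.float64(0.31))]
```

>>> arm_command(
  targets=[
    [0,0,-5,0,0.003,0,0],
    [0,0,-5,0,0,0,0],
    [0,0,-4,0,0,0,0],
    [0,0,-1,0,0,0,0],
  ],
)

```text
time_s: 25.05
tcp_pos: [0.5612, 0.0834, 0.209]
tcp_rot: [[0.18, 0.984, 0.005], [0.984, -0.18, 0.004], [0.005, 0.004, -1.0]]
contact_force: [-0.3, 0.2, 2.4]
grip_width: 0.008
```

```bash
python3 -c "
from h import *
pan('s2')"
```

```text
t 25.05 d mm [-3.  -0.9 15. ] w [-0.0038  0.0049  0.0062] q [-13.  18.   2. 107.  -1.  54.  69.] F [-0.3  0.2  2.4] g 0.008
bar swing [(np.float64(1.0), np.int64(5), np.float64(0.27)), (np.float64(1.0), np.int64(5), np.float64(0.26)), (np.float64(1.0), np.int64(5), np.float64(0.25)), (np.float64(1.0), np.int64(5), np.float64(0.24)), (np.float64(1.0), np.int64(5), np.float64(0.23))]
```

>>> arm_command(
  targets=[
    [-5,0.3,-0.5,-0.003,0.004,0.07,0],
    [-5,0.2,0,0,0,0.07,0],
    [-5,0.1,0,0,0,0.07,0],
  ],
)

```text
time_s: 25.4
tcp_pos: [0.5475, 0.0846, 0.209]
tcp_rot: [[-0.036, 0.999, 0.004], [0.999, 0.036, 0.002], [0.002, 0.004, -1.0]]
contact_force: [1.3, 0.7, 2.3]
grip_width: 0.002
```

```bash
python3 -c "
from h import *
pan('s3')"
```

```text
t 25.4 d mm [10.7 -2.1 15. ] w [-0.0016  0.0042 -0.2102] q [-11.  17.  -0. 109.  -0.  54.  81.] F [1.3 0.7 2.3] g 0.002
bar swing [(np.float64(1.0), np.int64(5), np.float64(0.06)), (np.float64(1.0), np.int64(5), np.float64(0.05)), (np.float64(1.0), np.int64(5), np.float64(0.04)), (np.float64(1.0), np.int64(5), np.float64(0.03)), (np.float64(1.0), np.int64(5), np.float64(0.02))]
```

>>> arm_command(
  targets=[
    [-4,-0.5,0,-0.001,0.004,0.05,0],
    [-4,-0.5,0,0,0,0.04,0],
  ],
)

```text
time_s: 25.65
tcp_pos: [0.5395, 0.0836, 0.2094]
tcp_rot: [[-0.128, 0.992, 0.001], [0.992, 0.128, 0.001], [0.001, 0.001, -1.0]]
contact_force: [2.2, 1.0, 2.9]
grip_width: 0.001
```

>>> arm_command(
  targets=[
    [-3,-0.4,0,0,0,0,0],
  ],
)

```text
time_s: 25.75
tcp_pos: [0.537, 0.0829, 0.2098]
tcp_rot: [[-0.127, 0.992, 0.003], [0.992, 0.127, 0.001], [0.001, 0.003, -1.0]]
contact_force: [2.2, 0.8, 2.1]
grip_width: 0.002
```

```bash
python3 -c "
from h import *
pan('s4')"
```

```text
t 25.75 d mm [21.2 -0.4 14.2] w [-0.0007  0.0033 -0.3016] q [-11.  16.  -1. 110.   0.  54.  85.] F [2.2 0.8 2.1] g 0.002
bar swing [(np.float64(0.4), np.int64(5), np.float64(0.0)), (np.float64(0.2), np.int64(5), np.float64(0.43)), (np.float64(0.2), np.int64(5), np.float64(0.39)), (np.float64(0.2), np.int64(5), np.float64(0.01)), (np.float64(0.16666666666666666), np.int64(6), np.float64(0.61))]
```

>>> arm_command(
  targets=[
    [-3,-0.4,-0.5,0,0.003,0,0],
  ],
)

```text
time_s: 25.9
tcp_pos: [0.5351, 0.0823, 0.2101]
tcp_rot: [[-0.124, 0.992, 0.004], [0.992, 0.124, 0.001], [0.001, 0.004, -1.0]]
contact_force: [8.0, 1.7, 2.2]
grip_width: -0.002
```

>>> arm_command(
  targets=[
    [-2.5,-0.4,0,0,0,0,0],
  ],
)

```text
time_s: 26.0
tcp_pos: [0.5343, 0.0819, 0.2112]
tcp_rot: [[-0.122, 0.992, 0.01], [0.992, 0.122, 0.002], [0.001, 0.01, -1.0]]
contact_force: [6.5, 1.6, 3.6]
grip_width: -0.002
```

>>> arm_command(
  targets=[
    [-0.5,0,5,0,0.005,0,0],
    [-0.5,0,5,0,0,0,0],
    [0,0,4,0,0,0,0],
    [3,0,2,0,0,0,0],
    [3,0,5,0,0,0,0],
    [0,0,15,0,0,0,0],
    [0,0,40,0,0,0,0],
    [0,0,40,0,0,0,0],
    [0,0,20,0,0,0,0],
    [0,0,0,0,0,0,0],
  ],
)

```text
time_s: 27.0
tcp_pos: [0.5364, 0.0792, 0.3478]
tcp_rot: [[-0.116, 0.993, -0.01], [0.993, 0.116, -0.003], [-0.002, -0.011, -1.0]]
contact_force: [-0.2, -0.6, -0.8]
grip_width: 0.0
```

```bash
python3 -c "
from h import *
need(.58,-.02,.33,-86)
snap('top','topE');snap('scene','scE')
print(proj(load('topE'),[[.5476,.0224,.03],[.5589,-.1372,.03]]),proj(load('scE'),[[.5476,.0224,.03],[.5589,-.1372,.03]]))"
```

```text
t 27.0 d mm [ 43.6 -99.2 -17.8] w [0.0159 0.0046 3.0951] q [-11.   8.  -1. 103.   0.  70.  85.] F [-0.2 -0.6 -0.8] g 0.0
[[237.0068018  205.17042303]
 [291.34793094 201.82493445]] [[245.11063719 161.2759392 ]
 [213.86367982 210.9195392 ]]
```

>>> arm_command(
  targets=[
    [8,-40,0,0,0,0,0],
    [8,-40,0,0,0,0,0],
    [5,-40,0,0,0,0,0],
    [0,-10,0,0,0,0,0],
    [0,0,0,0.01,0,0,0],
  ],
)

```text
time_s: 27.6
tcp_pos: [0.5531, -0.0526, 0.3346]
tcp_rot: [[-0.122, 0.992, -0.033], [0.993, 0.122, 0.007], [0.011, -0.032, -0.999]]
contact_force: [-0.7, 1.0, 0.2]
grip_width: -0.003
```

Run:
```python
from h import *
need(.56,-.06,.35,96)
im=snap("wrist","e1");q=proj(im,[[.5476,.0224,.03],[.5589,-.1372,.03],[.645,-.05,.03],[.5856,-.075,.03]]).astype(int);print(q.tolist())
w=cv2.imread("pics/e1.png");s=cv2.imread("pics/scE.png")
def crop(i,u,v,hw,hh,W,H):
    u=min(max(u,hw),512-hw);v=min(max(v,hh),384-hh);print(u-hw,v-hh,W/2/hw)
    return cv2.resize(i[v-hh:v+hh,u-hw:u+hw],(W,H),interpolation=cv2.INTER_CUBIC)
c=(q[0]+q[1]+q[2])//3
A=crop(w,c[0],c[1],120,60,800,400)
B=crop(s,230,185,60,30,400,200);C=crop(w,q[1][0],q[1][1],40,20,400,200)
cv2.imwrite("pics/e1m.png",np.vstack([A,np.hstack([B,C])]))
```

```text
t 27.6 d mm [ 6.9 -7.4 15.4] w [-0.0072 -0.0327 -0.0174] q [ -2.  10.   5. 101.  -1.  70. 101.] F [-0.7  1.   0.2] g -0.003
[[337, 192], [145, 183], [238, 286], [217, 222]]
120 160 3.3333333333333335
170 155 3.3333333333333335
105 163 5.0
```

View pics/e1m.png

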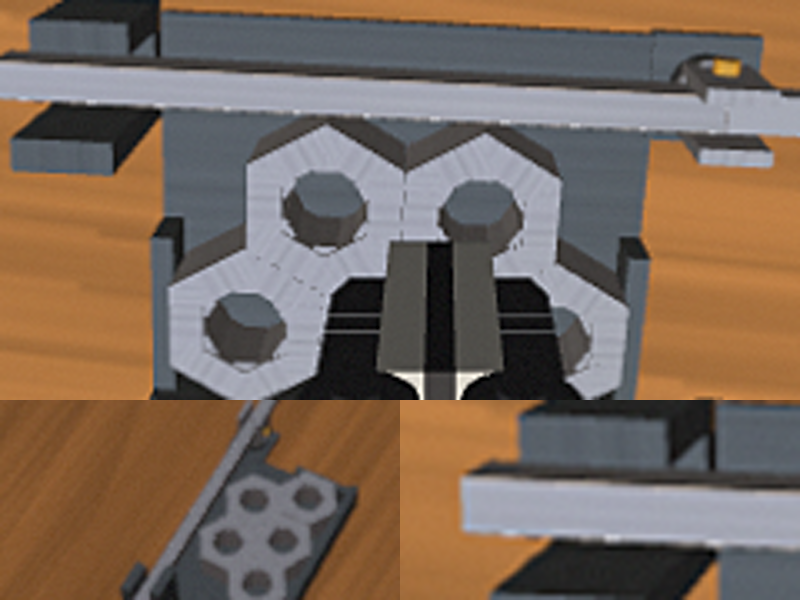

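Run:
```python
from h import *
e=load("e1");s=load("scE")
a=.0709;T=lambda x,y,z:[.5972+(np.cos(a)*x-np.sin(a)*y)/1000,-.0543+(np.sin(a)*x+np.cos(a)*y)/1000,z/1000]
for z in(32,41,50): print(z,"wrist front/back edge",proj(e,[T(-49,-80,z),T(-39,-80,z)]).round(1).tolist(),"tip scene",proj(s,[T(-49,-104,z),T(-39,-104,z)]).round(1).tolist())
g=cv2.cvtColor(e["pixels"],cv2.COLOR_RGB2GRAY);print("wrist col145 rows172-202",g[172:202,145].tolist())
hsv=cv2.cvtColor(s["pixels"],cv2.COLOR_RGB2HSV);m=((hsv[...,1]<60)&(hsv[...,2]>110)).astype(np.uint8)
m[:190]=0;m[245:]=0;m[:,:180]=0;m[:,225:]=0;ys,xs=np.nonzero(m);
for r in range(200,232,2):print(r,xs[ys==r].min() if (ys==r).any() else None,xs[ys==r].max() if (ys==r).any() else None,end="; ")
```

```text
32 wrist front/back edge [[145.0, 178.6], [145.3, 190.3]] tip scene [[207.0, 217.7], [210.6, 219.4]]
41 wrist front/back edge [[141.7, 181.1], [142.1, 193.2]] tip scene [[206.7, 215.9], [210.4, 217.7]]
50 wrist front/back edge [[138.3, 183.8], [138.7, 196.3]] tip scene [[206.4, 214.2], [210.1, 216.0]]
wrist col145 rows172-202 [94, 95, 98, 99, 76, 58, 56, 125, 172, 174, 170, 168, 167, 173, 168, 165, 167, 173, 147, 68, 27, 35, 35, 39, 35, 32, 34, 35, 32, 30]
200 219 222; 202 218 221; 204 217 219; 206 215 217; 208 215 216; 210 213 215; 212 212 214; 214 211 214; 216 210 212; 218 209 211; 220 None None; 222 None None; 224 None None; 226 None None; 228 None None; 230 None None;
```

```bash
python3 -c "
from station import job_done
print(job_done())"
```

```text
the job is handed in; nothing more can be done
None
```

The two loose nuts are packed in the front row and the latch bar is shut in the keeper's notch. I handed the job in at about 27.6 s of the 72 s allowed, with the arm clear of everything.

- **Nuts:** I placed the first in the left place. I set the second down short of the right place and pushed it home with the closed fingers. It showed gaps of 0.5–0.8 mm to the middle and right back nuts, so I pushed it again toward the back wall, at about 20 N.
- **Latch:** I swung the bar by its pan, pressed the pan at about 2.4 N to lift the nose over the horn, carried it to its stop and let it drop.
- **Final checks:** In the last wrist image the bar's top face at the keeper lies at rows 179–190.5. I predicted 178.6–190.3 for a fully dropped, closed bar. The tip in the scene image agrees to about a pixel. Both nuts are nested, and the gaps at the second nut look closed.
- **Not verified:**
    - The gripper hid part of the back row in the last picture, so the roughly 0.8 mm gap seen earlier between the left and middle back nuts may still be there. It comes from the tray's side slack.
    - My numeric check of the gaps after the second push was mostly blocked by the gripper. It gave no result for the second nut.
    - I did not measure whether the other bench items had moved. None was near the gripper's path, and I saw no unexpected forces.
- **Force:** Setting the first nut down briefly read 48 N at the wrist, under the 120 N limit.

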